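Ballast the prop stand and hold its rod in both bushes

ROBOT

A 6-joint arm with a two-finger parallel gripper is mounted at the origin on the work surface. World frame = base frame: x ahead of the robot, y to its left, z up, the work surface at z = 0. Lengths are in m, angles in rad, forces in N, time in s.
With the tool pointing down it reaches from about 0.425 to 0.95 m from the base axis. Payload 3.5 kg.
Tool frame: the origin (TCP) lies at the very end of the fingers, on their centre line; the grasp point (between the pads) lies 19 mm behind it; x points along the fingers, z is the direction in which the jaws open and shut, and the axes are right-handed (so a half turn about x gives the same grasp; the last joint's range is limited). The gripper opens to 85 mm and grips with 20 to 120 N. Pads are 22 mm wide; open, the fingers measure 114 mm over their backs; the gripper's body (76 mm by 85 mm) begins 54 mm behind the grasp point. The pads swing forward as they close: fully open they stand 13 mm farther back than shut.
Start: joints at [1.034, 0.286, 1.577, -0, 1.279, -0.15], TCP at [0.255, 0.625, 0.192] pointing down, gripper open.
Joint ranges: [-2.77, 2.77], [-0.9, 2.22], [0.21, 2.48], [-1.53, 4.67], [0.24, 2.81], [-2.84, 2.84]. Speed limits (rad/s): [2.79, 2.79, 3.14, 3.14, 3.14, 3.14].

INTERFACE

Orientations are given as a unit quaternion [x, y, z, w].
In Python, from plant import ctrl, cams gives the robot as it stands.
- The arm moves only by the tool play_rows, never from a script. Its argument "rows" is a list of rows, each a list of 3 entries, a list of its own where there are three numbers: the opening in per cent of the stroke, from 0 (shut) to 100 (fully open), then the shift along the tool's x, y, z in units of 0.3 m (1.0 is 0.3 m), then the turn, a rotation vector about the tool's x, y, z in units of pi/2 rad (1.0 is pi/2 rad). A call has 1 to 10 rows; each row is the pose to reach, as a shift and turn from the pose commanded when the call began, along the tool's axes at that moment; what a row does not reach only later rows make up. A row lasts 1/12 s, in which the tool goes at most 41.7 mm and 7.16 degrees, less where a joint would pass 70% of its speed; a pose out of reach is approached as far as the arm can. A call with a number of a shift or a turn outside -1 to 1 is refused whole. A call with a gripper value outside its range is refused whole. The fingers move at their own pace and stop on an object; "force" is the grip in N (left out, the last holds). Time passes only in rows, so rows that repeat a pose let the fingers close. It gives the time, the measured TCP pose, the force and the opening at its end, in the units of the state.
- ctrl.get_state(): the state, without advancing time (a new reading comes with each control period).
- cams.read_camera(name): name is "scene" or "top" or "wrist"; returns a dict with "color" (420x560x3 uint8, red, green, blue), "fx", "fy", "cx", "cy" (pixels), "view" (4x4, takes a point from world to camera coordinates). Camera axes: x right, y down, z forward; pixel columns grow to the right and rows downward; lengths in m; the calibration is good to about 2 mm. A picture is of the moment at which its call begins. There is no depth.
- ctrl.sign_off(): hands the job in, once; it reports no verdict.
The state is a dict: "time": time; "qpos": joint angles; "dq": joint speeds; "joint_efforts": joint torques, N m; "eef_pos": TCP position; "tcp_rot": TCP orientation; "contact_force": force on the tool from outside, world axes, zero at the start; "wrist_torque": the same for the moment, N m; "opening": opening from 0.0 (shut) to 1.0 (fully open).
Only numpy, scipy, OpenCV 4.12 (cv2) and the standard library are available. Lean on these libraries where they do the work, as an engineer would, in place of code of your own. Each camera call takes 0.05 s, during which the arm holds its last target. There are 200 camera calls.

TASK

On this conservation bench, put the spare ballast weight into the one pocket of the prop stand that is still empty, fully down, and let go of it. Then take the prop rod out of the tool block and thread it foot first down through the upper and then the lower bush, and finish while still holding it there, at rest, with its foot showing in the gap below the lower bush and not touching the base. Leave the two seated weights in their pockets and do not disturb the other loose things on the bench.

Things in the scene. Friction and masses are not known exactly. Their poses are not given: they have to be found in the camera images.
- spare_mid (a point): The spare ballast weight, standing loose on the bench on the robot's side of the stand: a plain upright steel cylinder, 30 mm in diameter and 60 mm tall, its lower rim bevelled to 23 mm, about 0.3 kg; this point is its centre, half-way up (30 mm above its underside).
- weight1_mid (a point): A ballast weight already seated in one of the pockets: a plain upright steel cylinder, 30 mm in diameter and 60 mm tall, its lower rim bevelled to 23 mm, about 0.3 kg; this point is its centre, half-way up (30 mm above its underside).
- weight2_mid (a point): Another ballast weight already seated in one of the pockets: a plain upright steel cylinder, 30 mm in diameter and 60 mm tall, its lower rim bevelled to 23 mm, about 0.3 kg; this point is its centre, half-way up (30 mm above its underside).
- pocket1 (a point): Pocket 1 on the prop stand: the centre of the floor of one of three identical round ballast pockets, 33.5 mm across and 15 mm deep, in a row 50 mm apart along the stand's long axis (x axis of this point). Two hold a weight at the start; one, any of them, is empty (only a flat felt disc on its floor). The floor is 10 mm, the top of the base 25 mm above the bench. z is up.
- pocket2 (a point): Pocket 2 on the prop stand: the centre of the floor of one of three identical round ballast pockets, 33.5 mm across and 15 mm deep, in a row 50 mm apart along the stand's long axis (x axis of this point). Two hold a weight at the start; one, any of them, is empty (only a flat felt disc on its floor). The floor is 10 mm, the top of the base 25 mm above the bench. z is up.
- pocket3 (a point): Pocket 3 on the prop stand: the centre of the floor of one of three identical round ballast pockets, 33.5 mm across and 15 mm deep, in a row 50 mm apart along the stand's long axis (x axis of this point). Two hold a weight at the start; one, any of them, is empty (only a flat felt disc on its floor). The floor is 10 mm, the top of the base 25 mm above the bench. z is up.
- bush_upper (a point): The centre of the top mouth of the stand's upper bush, a brass ring 26 mm across, 15 mm long, with an upright 15 mm bore; mouth 130 mm above the bench, nothing on the stand is taller. x runs along the stand's long axis, away from the pockets (pocket 3 is 90 mm off) and towards the column that carries both bushes (dark steel, 22 by 40 mm, 55 mm from the bore); z up.
- bush_lower (a point): The centre of the top mouth of the lower bush, the same kind of ring exactly below the upper one; its mouth is 75 mm and its underside 60 mm above the bench.
- base_top (a point): The point of the base's upper face right below the bores, 25 mm above the bench: 35 mm of free space lies between it and the underside of the lower bush.
- rod_head (a point): The centre of the prop rod's square wooden head, 24 by 24 mm and 40 mm tall, on top of a round 12 mm steel shank 115 mm long; z points up along the rod, x and y are square to the head's side faces. The rod weighs about 0.14 kg and stands upright, loose in a 45 mm deep hole of the tool block, its foot 10 mm above the bench.
- block: The wooden tool block, fixed: 150 (x) by 65 (y) mm, 55 mm tall, origin at the centre of its underside. The rod stands in its hole at x = -40 mm; a short brush fixed at x = +45 mm reaches 118 mm above the bench, lower than the rod's head (125 to 165 mm).
- rod_foot (a point): The centre of the foot of the prop rod, 135 mm below the centre of its head; the last 8 mm of the shank taper from 12 mm to 5 mm across.
- disc_weight: A loose steel disc, 52 mm across and 30 mm tall, lying flat on the bench. It is not a ballast weight (too wide for the pockets). Origin at the centre of its underside. Not part of the job.
- bowl: A loose ceramic bowl, 116 mm across and 60 mm tall, behind the stand; origin at the centre of its underside. Not part of the job.
- jar: A loose closed plastic jar, 64 mm across and 80 mm tall; origin at the centre of its underside. Not part of the job.
- cup: A loose thin plastic cup, 70 mm across the rim and 90 mm tall; origin at the centre of its underside. Not part of the job.
- spatula: A loose 200 mm spatula lying flat along its x axis. Not part of the job.
- brush: A loose 190 mm brush lying flat along its x axis. Not part of the job.
- spare: The spare ballast weight as a body, origin at the centre of its underside (30 mm below point spare_mid).
- rod: The prop rod as a body, origin at the centre of its foot (as point rod_foot), z up along the rod.
Mind the look-alikes: they are no part of the job. What is shaped like the spare but black is not meant.

How it is judged:
By the outcome, as a careful person would: the job done as asked, in the order asked, and still so for the second after the job is handed in, while the arm keeps its last pose, push and grip.
It also fails if it takes over 50 s, if anything falls off the work surface, if the arm or the gripper's body presses on something with over 40 N, if the wrist force passes 120 N, or if a joint passes its speed limit or range.

## Working session

There is one attempt and no reset: what is moved stays moved. The work goes in short steps, Python scripts to look and compute and a tool call to move; the robot and the scene stay as the last step left them, time stands still between calls to the robot, and variables do not carry over. Pictures are saved under pics/ and viewed, about 8 in all and at most 12, crops included, and the job is handed in when it is done.

Besides the shell and the picture viewer there is one more tool, called after "Call:" as name(argument=value, ...), one argument or row to a line, values as JSON. play_rows: Moves the arm, as the interface text tells. Shifts and turns lie within -1 to 1; 1 stands for 0.3 m of shift or pi/2 rad of turn. Its arguments: {"type":"object","properties":{"rows":{"type":"array"},"force":{"type":"number"}},"required":["rows"]}

```bash
mkdir -p pics; ls; cat > h.py <<'E'
import numpy as np, cv2
from scipy.spatial.transform import Rotation as R
from plant import ctrl, cams
def cam(n,save=None):
    c=cams.read_camera(n)
    if save: cv2.imwrite(f'pics/{save}.png',cv2.cvtColor(np.asarray(c['color']),cv2.COLOR_RGB2BGR))
    return c
def ray(c,u,v,z):
    V=np.array(c['view']); r=V[:3,:3]; o=-r.T@V[:3,3]
    d=r.T@np.array([(u-c['cx'])/c['fx'],(v-c['cy'])/c['fy'],1])
    return o+d*(z-o[2])/d[2]
def proj(c,p):
    V=np.array(c['view']); q=V[:3,:3]@np.array(p)+V[:3,3]
    return np.array([c['fx']*q[0]/q[2]+c['cx'],c['fy']*q[1]/q[2]+c['cy']])
def crop(c,x,y,w,h,s,name):
    im=cv2.cvtColor(np.asarray(c['color']),cv2.COLOR_RGB2BGR)[y:y+h,x:x+w]
    cv2.imwrite(f'pics/{name}.png',cv2.resize(im,None,fx=s,fy=s,interpolation=cv2.INTER_CUBIC))
def move(p,yaw=None):
    """shift/turn in tool axes/units to reach world p; yaw = jaw (tool z) direction angle, tool down"""
    s=ctrl.get_state(); r=R.from_quat(s['tcp_rot']); M=r.as_matrix()
    print('pos',np.round(s['eef_pos'],4),'jaw',np.round(M[:,2],3),'x',np.round(M[:,0],3),'t',s['time'],'F',np.round(s['contact_force'],1),'op',s['opening'])
    print('shift',np.round(M.T@(np.array(p)-s['eef_pos'])/0.3,4))
    if yaw is not None:
        x=np.array([0,0,-1.]);z=np.array([np.cos(yaw),np.sin(yaw),0]);T=np.column_stack([x,np.cross(z,x),z])
        print('turn',np.round((r.inv()*R.from_matrix(T)).as_rotvec()/(np.pi/2),4))
E
python3 - <<'E'
from h import *
a=cam('scene'); b=cam('top'); w=cam('wrist')
import pickle; pickle.dump([a,b,w],open('c0.pkl','wb'))
for c in (a,b,w):
    V=np.array(c['view']); print(c['fx'],c['cx'],c['cy'],np.round(-V[:3,:3].T@V[:3,3],3),np.round(V[:3,:3],2).tolist())
crop(b,0,0,560,420,1.42,'top0'); crop(a,0,0,560,420,1.42,'scene0')
move([.255,.625,.192],0)
E
```

```text
pics
445.70340050937153 281.62601652085124 210.9291677864268 [ 1.265 -0.694  0.864] [[0.71, 0.71, -0.01], [0.41, -0.42, -0.81], [-0.57, 0.57, -0.59]]
429.9068976192975 273.69041926840816 211.5397152279628 [ 0.405 -0.017  1.179] [[0.03, -1.0, -0.02], [-0.99, -0.02, -0.14], [0.14, 0.02, -0.99]]
373.4859759294402 280.31000353218155 211.6836303438332 [0.175 0.655 0.371] [[0.38, 0.93, -0.0], [0.88, -0.36, 0.32], [0.3, -0.12, -0.95]]
pos [0.2543 0.6246 0.1909] jaw [ 0.377  0.926 -0.002] x [-0.001 -0.002 -1.   ] t 0.15 F [-0.1 -0.1 -0.2] op 0.9980787447836846
shift [-0.0037 -0.0017  0.0021]
turn [ 7.538e-01 -1.200e-03  5.000e-04]
```

View pics/top0.png

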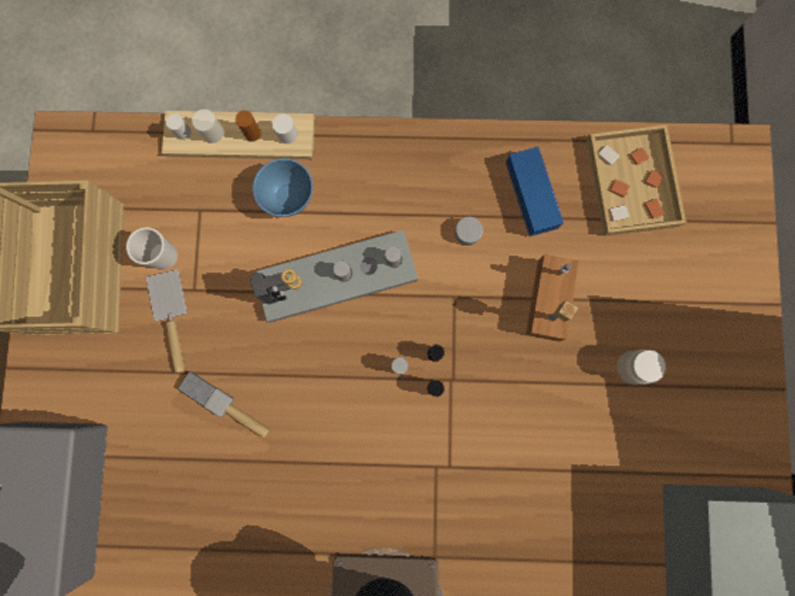

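View pics/scene0.png

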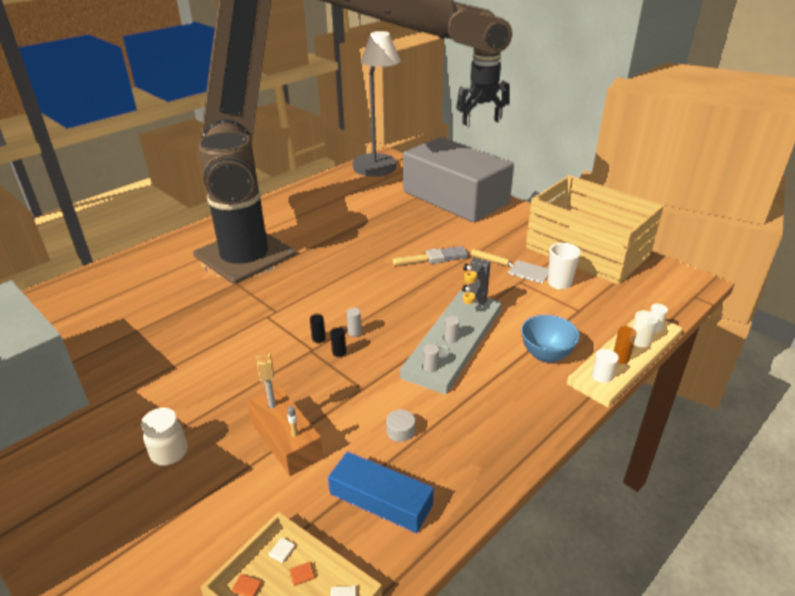

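Top view (1.42x): the upright cylinders are a grey one at (400,366) and black ones at (436,352) and (436,388). The grey one fits the spare; the black ones are look-alikes. The stand's pockets are at (342,270) full, (369,266) apparently empty and (393,256) full. The bushes are at about (290,278) and the rod head at (568,310).

```bash
python3 - <<'E'
from h import *
import pickle
a,b,w=pickle.load(open('c0.pkl','rb'))
crop(b,172,158,150,122,4.8,'topc')
for n,(u,v),z in [('spare',(400,366),.06),('p1',(393,256),.07),('p2',(369,266),.01),('p3',(342,270),.07),('bush',(288,276),.13),('rod',(568,310),.165)]:
    p=ray(b,u/1.42,v/1.42,z); print(n,np.round(p,3),'scene px*1.42',np.round(proj(a,p)*1.42))
E
```

```text
spare [ 0.441 -0.018  0.06 ] scene px*1.42 [351. 311.]
p1 [ 0.643 -0.     0.07 ] scene px*1.42 [427. 348.]
p2 [0.635 0.047 0.01 ] scene px*1.42 [440. 358.]
p3 [0.614 0.094 0.07 ] scene px*1.42 [448. 320.]
bush [0.59  0.182 0.13 ] scene px*1.42 [469. 273.]
rod [ 0.538 -0.295  0.165] scene px*1.42 [262. 358.]
```

View pics/topc.png

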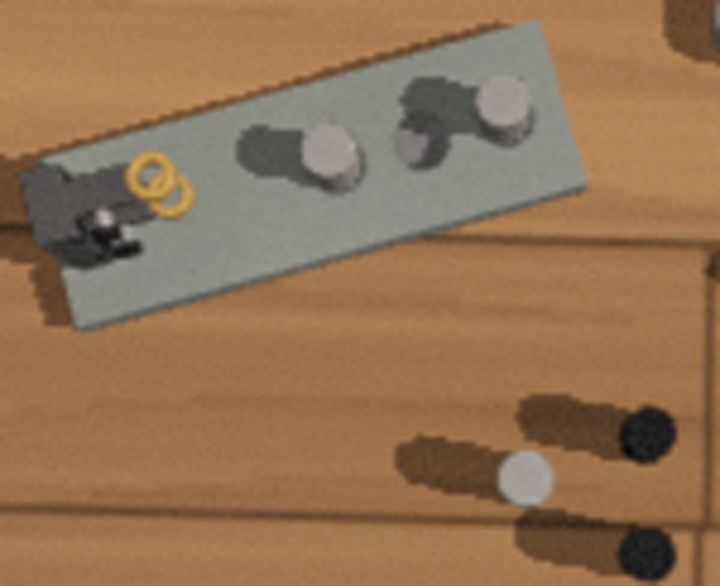

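The crop shows the spare's light-grey top at (526,478), with both blacks clearly apart from it. The seated tops are at (330,150) and (502,102), the empty pocket mouth at (421,140), and the upper ring at (152,174).

```bash
python3 - <<'E'
from h import *
import pickle
a,b,w=pickle.load(open('c0.pkl','rb'))
P={}
for n,(u,v),z in [('spare',(526,478),.06),('p1',(502,102),.07),('p2',(421,140),.025),('p3',(330,150),.07),('bush',(152,174),.13),('bushlow',(172,195),.075),('blk1',(648,433),.06),('blk2',(647,552),.06)]:
    p=P[n]=ray(b,172+u/4.8-.4,158+v/4.8-.4,z); print(n,np.round(p,4))
d=P['p3']-P['p1']; print(np.linalg.norm(d)); yaw=np.arctan2(d[1],d[0]); print('axis yaw',yaw, 'mid',(P['p1']+P['p3'])/2,'pred bush',P['p3']+d/np.linalg.norm(d)*.09)
move([P['spare'][0],P['spare'][1],.19],yaw-np.pi/2)
move([P['spare'][0],P['spare'][1],.19],yaw+np.pi/2)
E
```

```text
spare [ 0.4424 -0.0166  0.06  ]
p1 [0.6469 0.0016 0.07  ]
p2 [0.6336 0.0479 0.025 ]
p3 [0.6179 0.095  0.07  ]
bush [0.5915 0.1808 0.13  ]
bushlow [0.59   0.1796 0.075 ]
blk1 [ 0.4684 -0.0819  0.06  ]
blk2 [ 0.4047 -0.0824  0.06  ]
0.09784215180693111
axis yaw 1.8718626135275709 mid [0.63239053 0.04830723 0.07      ] pred bush [0.59119506 0.18097975 0.07      ]
pos [0.2543 0.6246 0.1909] jaw [ 0.377  0.926 -0.002] x [-0.001 -0.002 -1.   ] t 0.15 F [-0.1 -0.1 -0.2] op 0.9980787447836846
shift [ 0.0059 -1.3871 -1.743 ]
turn [ 5.621e-01 -1.200e-03  4.000e-04]
pos [0.2543 0.6246 0.1909] jaw [ 0.377  0.926 -0.002] x [-0.001 -0.002 -1.   ] t 0.15 F [-0.1 -0.1 -0.2] op 0.9980787447836846
shift [ 0.0059 -1.3871 -1.743 ]
turn [-1.4379e+00 -4.0000e-04 -1.5000e-03]
```

Call:
play_rows(
  rows=[
    [100,[0,-0.86,-0.82],[0.562,0,0]],
    [100,[0,-0.86,-0.82],[0.562,0,0]],
    [100,[0,-0.86,-0.82],[0.562,0,0]],
    [100,[0,-0.86,-0.82],[0.562,0,0]],
    [100,[0,-0.86,-0.82],[0.562,0,0]],
    [100,[0,-0.86,-0.82],[0.562,0,0]],
    [100,[0,-0.86,-0.82],[0.562,0,0]],
    [100,[0,-0.86,-0.82],[0.562,0,0]],
    [100,[0,-0.86,-0.82],[0.562,0,0]],
    [100,[0,-0.86,-0.82],[0.562,0,0]],
  ],
  force=40,
)

```text
time: 0.98
eef_pos: [0.4022, 0.2964, 0.1918]
tcp_rot: [-0.105, 0.699, 0.104, 0.699]
contact_force: [0.8, 0.7, -0.0]
opening: 0.999
```

```bash
python3 - <<'E'
from h import *
move([.4424,-.0166,.15],.301)
E
```

```text
pos [0.4022 0.2964 0.1918] jaw [ 0.956  0.292 -0.   ] x [ 0.    -0.001 -1.   ] t 0.9833 F [ 0.8  0.7 -0. ] op 0.9992639602417629
shift [ 0.141  -1.0367 -0.1762]
turn [-0.0031 -0.      0.001 ]
```

Call:
play_rows(
  rows=[
    [100,[0.14,-1,-0.18],[0,0,0]],
    [100,[0.14,-1,-0.18],[0,0,0]],
    [100,[0.14,-1,-0.18],[0,0,0]],
    [100,[0.14,-1,-0.18],[0,0,0]],
    [100,[0.14,-1,-0.18],[0,0,0]],
    [100,[0.14,-1,-0.18],[0,0,0]],
    [100,[0.14,-1,-0.18],[0,0,0]],
    [100,[0.14,-1,-0.18],[0,0,0]],
    [100,[0.14,-1,-0.18],[0,0,0]],
  ],
)

```text
time: 1.73
eef_pos: [0.4381, -0.005, 0.1493]
tcp_rot: [-0.104, 0.7, 0.104, 0.699]
contact_force: [0.3, -0.5, 0.3]
opening: 1.001
```

```bash
python3 - <<'E'
from h import *
w=cam('wrist'); crop(w,0,0,560,420,1.42,'w1')
print(proj(w,[.4424,-.0166,.06])*1.42, proj(w,[.4424,-.0166,.03])*1.42)
import pickle; pickle.dump(w,open('w1.pkl','wb'))
move([.4424,-.0166,.03])
E
```

```text
[403.05625634 305.50348566] [402.66839189 288.68070817]
pos [ 0.438  -0.0033  0.1496] jaw [ 0.956  0.293 -0.001] x [-0.001  0.001 -1.   ] t 1.7833 F [ 0.3  0.6 -0.3] op 0.9944119596761916
shift [ 0.3986 -0.0471  0.0012]
```

View pics/w1.png

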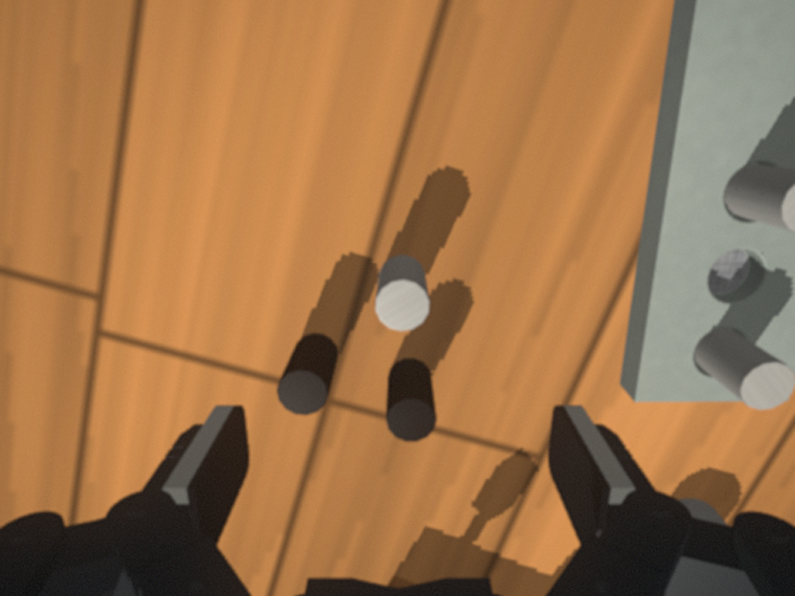

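The spare's top is at (403,305), exactly where it was predicted. The blacks at (305,390) and (410,412) are clear of the finger paths, and the pocket at (737,275) is empty with felt. I'm descending to grip it.

Call:
play_rows(
  rows=[
    [100,[0,-0.049,0.003],[0,0,0]],
    [100,[0.1,-0.049,0.003],[0,0,0]],
    [100,[0.2,-0.049,0.003],[0,0,0]],
    [100,[0.3,-0.049,0.003],[0,0,0]],
    [100,[0.413,-0.049,0.003],[0,0,0]],
    [100,[0.413,-0.049,0.003],[0,0,0]],
    [0,[0.413,-0.049,0.003],[0,0,0]],
    [0,[0.413,-0.049,0.003],[0,0,0]],
    [0,[0.413,-0.049,0.003],[0,0,0]],
    [0,[0.413,-0.049,0.003],[0,0,0]],
  ],
  force=40,
)

```text
time: 2.62
eef_pos: [0.4455, -0.0165, 0.0286]
tcp_rot: [-0.107, 0.697, 0.106, 0.701]
contact_force: [0.1, -0.6, -0.7]
opening: 0.454
```

Call:
play_rows(
  rows=[
    [0,[0,0,0],[0,0,0]],
    [0,[0,0,0],[0,0,0]],
    [0,[0,0,0],[0,0,0]],
    [0,[0,0,0],[0,0,0]],
  ],
)

```text
time: 2.95
eef_pos: [0.4436, -0.0164, 0.0265]
tcp_rot: [-0.106, 0.699, 0.106, 0.699]
contact_force: [0.1, -0.2, 0.3]
opening: 0.001
```

Opening 0.001 means the jaws are empty, so I need to look.

```bash
python3 - <<'E'
from h import *
w=cam('wrist'); a=cam('scene'); b=cam('top')
import pickle; pickle.dump([a,b,w],open('c2.pkl','wb'))
A=cv2.cvtColor(np.asarray(a['color']),cv2.COLOR_RGB2BGR)[190:290,190:330]
B=cv2.cvtColor(np.asarray(b['color']),cv2.COLOR_RGB2BGR)[200:300,220:360]
W=cv2.cvtColor(np.asarray(w['color']),cv2.COLOR_RGB2BGR)
f=lambda i:cv2.resize(i,(400,286),interpolation=cv2.INTER_CUBIC)
cv2.imwrite('pics/m2.png',np.vstack([np.hstack([f(A),f(B)]),np.hstack([f(W),np.zeros((286,400,3),np.uint8)])]))
print(proj(w,[.4424,-.0166,.06]),proj(w,[.4436,-.0164,.0265]))
E
```

```text
[281.95611166 280.50628731] [283.94258067 249.23043004]
```

View pics/m2.png

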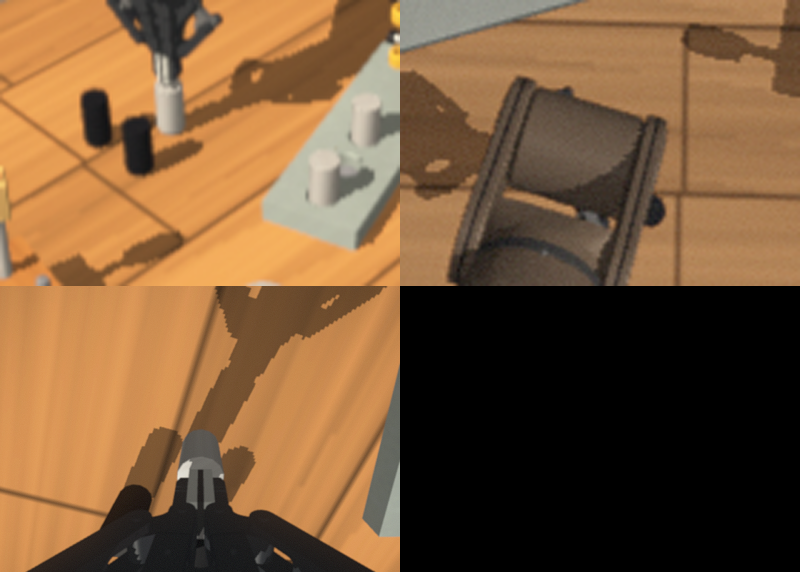

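```bash
python3 - <<'E'
from h import *
import pickle
a,b,w=pickle.load(open('c2.pkl','rb'))
A=cv2.cvtColor(np.asarray(a['color']),cv2.COLOR_RGB2BGR)[180:245,215:280]
W=cv2.cvtColor(np.asarray(w['color']),cv2.COLOR_RGB2BGR)[200:300,230:330]
A=cv2.resize(A,(400,400),interpolation=cv2.INTER_CUBIC);W=cv2.resize(W,(400,400),interpolation=cv2.INTER_CUBIC)
for z,col in ((.0265,(0,0,255)),(.06,(0,255,0))):
    p=[.4436,-.0164,z]; q=proj(a,p); r=proj(w,p)
    cv2.circle(A,tuple(int(x) for x in (q-[215,180])*400/65),3,col,-1); cv2.circle(W,tuple(int(x) for x in (r-[230,200])*4),3,col,-1)
cv2.imwrite('pics/m3.png',np.hstack([A,W]))
s=ctrl.get_state(); print({k:np.round(v,3) for k,v in s.items()})
E
```

```text
{'time': np.float64(3.1), 'qpos': array([-0.266, -0.015,  2.248,  0.   ,  0.908, -0.567]), 'dq': array([-0.   ,  0.001,  0.001,  0.   , -0.002,  0.002]), 'joint_efforts': array([ 6.0000e-03, -2.3173e+01, -2.3731e+01,  0.0000e+00, -0.0000e+00,
        0.0000e+00]), 'eef_pos': array([ 0.443, -0.016,  0.026]), 'tcp_rot': array([-0.106,  0.699,  0.106,  0.699]), 'contact_force': array([-0.458,  1.23 ,  0.08 ]), 'wrist_torque': array([ 0.037, -0.032, -0.065]), 'opening': np.float64(-0.003)}
```

View pics/m3.png

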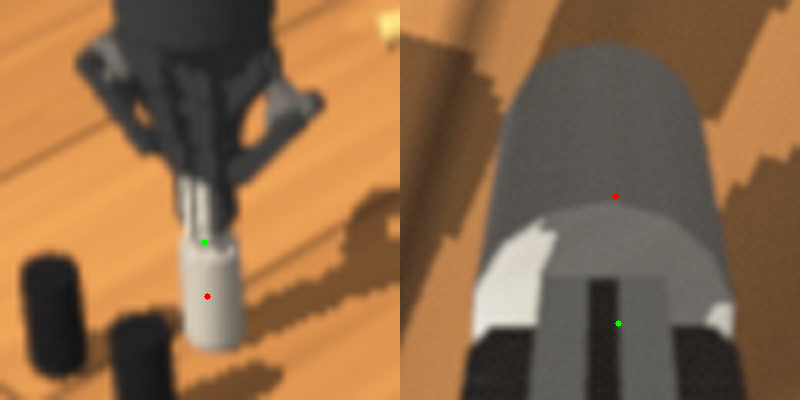

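```bash
python3 - <<'E'
from h import *
import pickle
a,b,w=pickle.load(open('c0.pkl','rb')); w1=pickle.load(open('w1.pkl','rb')); w2=pickle.load(open('c2.pkl','rb'))[2]
for z in (.192,.205,.22,.24): print('scene0 tip',z,proj(a,[.255,.625,z])*1.42)
for W,p in ((w,[.2543,.6246,.1909]),(w1,[.4376,-.003,.1496]),(w2,[.443,-.016,.0262])):
    V=np.array(W['view']); print('tcp in cam',np.round(V[:3,:3]@p+V[:3,3],4), 'cam z',(-V[:3,:3].T@V[:3,3])[2])
crop(a,300,40,90,70,6,'g0')
E
```

```text
scene0 tip 0.192 [479.78840659 142.15841275]
scene0 tip 0.205 [480.11608296 137.59036122]
scene0 tip 0.22 [480.49782067 132.26865454]
scene0 tip 0.24 [481.01298829 125.08683608]
tcp in cam [0.0018 0.0216 0.1983] cam z 0.3714618042953955
tcp in cam [0.002  0.0181 0.1969] cam z 0.330040380460773
tcp in cam [0.0015 0.0193 0.1979] cam z 0.20713138367035272
```

View pics/g0.png

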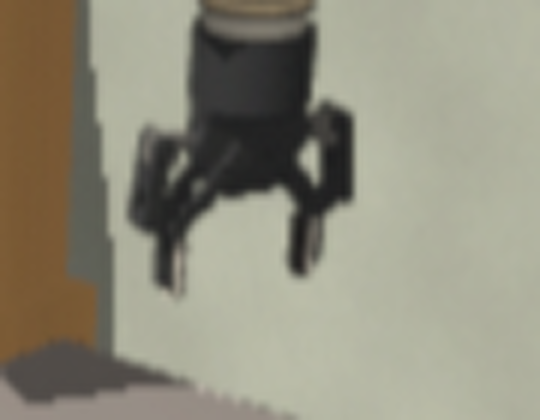

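The crop shows the open fingertips at the start at (328,89) and (350,86) native. That is 50 mm above the reported TCP, or about 37 mm after the 13 mm swing. The closed view agrees: the tips sit just above the weight's top (z≈0.062) while the state reports 0.026. So the real tip lies about 36 mm behind the reported TCP. I'm opening the jaws and going that much deeper.

Call:
play_rows(
  rows=[
    [100,[0,0,0],[0,0,0]],
    [100,[0,0,0],[0,0,0]],
    [100,[0,0,0],[0,0,0]],
    [100,[0,0,0],[0,0,0]],
    [100,[0,0,0],[0,0,0]],
    [100,[0.03,0,0],[0,0,0]],
    [100,[0.06,0,0],[0,0,0]],
    [100,[0.09,0,0],[0,0,0]],
    [100,[0.12,0,0],[0,0,0]],
    [100,[0.12,0,0],[0,0,0]],
  ],
)

```text
time: 3.93
eef_pos: [0.4411, -0.0157, -0.0126]
tcp_rot: [-0.105, 0.701, 0.107, 0.697]
contact_force: [0.3, -0.4, 0.6]
opening: 1.0
```

Call:
play_rows(
  rows=[
    [0,[0,0,0],[0,0,0]],
    [0,[0,0,0],[0,0,0]],
    [0,[0,0,0],[0,0,0]],
    [0,[0,0,0],[0,0,0]],
    [0,[0,0,0],[0,0,0]],
    [0,[0,0,0],[0,0,0]],
    [0,[0,0,0],[0,0,0]],
    [0,[0,0,0],[0,0,0]],
  ],
  force=40,
)

```text
time: 4.6
eef_pos: [0.4437, -0.0165, -0.0092]
tcp_rot: [-0.106, 0.699, 0.106, 0.699]
contact_force: [-2.8, -0.6, 5.9]
opening: 0.34
```

Gripped: opening 0.34 is 29 mm. I'm lifting and carrying it above the pocket.

Call:
play_rows(
  rows=[
    [0,[-0.1,0,0],[0,0,0]],
    [0,[-0.2,0,0],[0,0,0]],
    [0,[-0.3,0,0],[0,0,0]],
    [0,[-0.4,0.003,0.1],[0,0,0]],
    [0,[-0.4,0.006,0.22],[0,0,0]],
    [0,[-0.4,0.009,0.34],[0,0,0]],
    [0,[-0.4,0.012,0.46],[0,0,0]],
    [0,[-0.4,0.015,0.58],[0,0,0]],
    [0,[-0.4,0.017,0.671],[0,0,0]],
    [0,[-0.4,0.017,0.671],[0,0,0]],
  ],
)

```text
time: 5.43
eef_pos: [0.6375, 0.0498, 0.1082]
tcp_rot: [-0.106, 0.698, 0.107, 0.7]
contact_force: [-1.4, -0.2, -3.2]
opening: 0.338
```

Call:
play_rows(
  rows=[
    [0,[0.17,0,0],[0,0,0]],
    [0,[0.17,0,0],[0,0,0]],
    [0,[0.17,0,0],[0,0,0]],
    [0,[0.17,0,0],[0,0,0]],
  ],
)

```text
time: 5.77
eef_pos: [0.632, 0.0483, 0.0572]
tcp_rot: [-0.106, 0.701, 0.106, 0.698]
contact_force: [0.9, -0.4, -2.9]
opening: 0.339
```

```bash
python3 - <<'E'
from h import *
w=cam('wrist'); a=cam('scene'); b=cam('top')
import pickle; pickle.dump([a,b,w],open('c3.pkl','wb'))
A=cv2.cvtColor(np.asarray(a['color']),cv2.COLOR_RGB2BGR)[185:275,265:355]
W=cv2.cvtColor(np.asarray(w['color']),cv2.COLOR_RGB2BGR)[130:330,180:380]
A=cv2.resize(A,(400,400),interpolation=cv2.INTER_CUBIC);W=cv2.resize(W,(400,400),interpolation=cv2.INTER_CUBIC)
for p,col in (([.633,.048,.025],(0,0,255)),([.633,.048,.079],(0,255,0)),([.6469,.0016,.07],(255,0,0)),([.6179,.095,.07],(255,0,0))):
    q=(proj(a,p)-[265,185])*400/90; r=(proj(w,p)-[180,130])*2; print(p,q,r)
cv2.imwrite('pics/m4.png',np.hstack([A,W]))
move([.633,.048,-.025])
E
```

```text
[0.633, 0.048, 0.025] [197.7353421  277.16533372] [209.86579007 196.23505962]
[0.633, 0.048, 0.079] [200.38475356 212.05430155] [211.56063605 279.04199782]
[0.6469, 0.0016, 0.07] [166.32690325 267.27562429] [208.55699422 424.36553807]
[0.6179, 0.095, 0.07] [230.96096816 180.15339002] [210.12781904  65.98064204]
pos [0.6353 0.048  0.0613] jaw [0.955 0.296 0.003] x [ 0.003 -0.    -1.   ] t 5.9167 F [-0.6  0.1 -2.9] op 0.34005969866515334
shift [ 0.2875  0.0026 -0.0083]
```

View pics/m4.png

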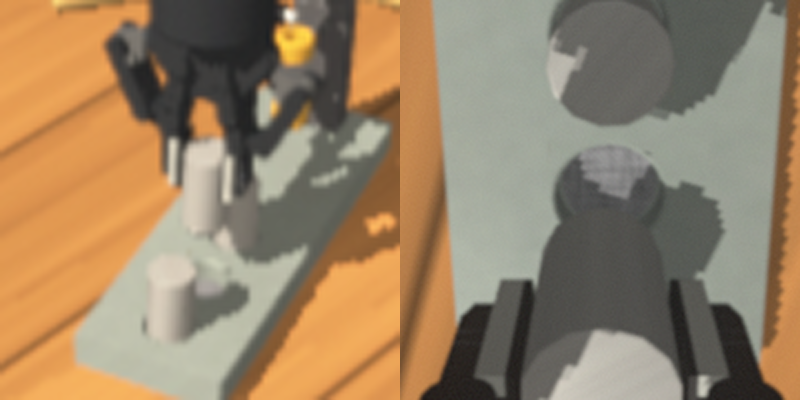

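The weight hangs between the pads at about x=602 (wrist crop). The pocket mouth is centred at about (609,196), against a prediction of (610,196). So the weight sits about 2 mm too far in -z. I'll check the other axis from its rim edges.

```bash
python3 - <<'E'
from h import *
import pickle
a,b,w=pickle.load(open('c3.pkl','rb'))
V=np.array(w['view']); print(-V[:3,:3].T@V[:3,3])
y=np.array([-.297,.955,0]);c=np.array([.633,.048,0])
for z in (.060,.064,.069):
  print(z,'top rim far',(proj(w,c+.015*y+[0,0,z+.06])-[180,130])*2,'bottom far',(proj(w,c+.0115*y+[0,0,z])-[180,130])*2,(proj(w,c+.015*y+[0,0,z+.004])-[180,130])*2,'tilt edge +1mm',(proj(w,c+.016*y+[0,0,z+.06])-[180,130])*2)
print('mouth far/near',(proj(w,c+.01675*y+[0,0,.025])-[180,130])*2)
x=np.array([.955,.297,0])
for z in (.069,.129): print([((proj(w,c+s*.015*x+[0,0,z])-[180,130])*2).round() for s in(-1,1)])
E
```

```text
[0.60647619 0.12688622 0.23805206]
0.06 top rim far [214.13585739 311.33214317] bottom far [211.05111473 204.11282734] [211.25424    197.09134219] tilt edge +1mm [214.1672472  306.38924483]
0.064 top rim far [214.43164768 323.05865459] bottom far [211.19353816 210.06296515] [211.40469347 203.05602168] tilt edge +1mm [214.46469038 318.00055247]
0.069 top rim far [214.82654154 338.71409569] bottom far [211.37984905 217.84662439] [211.6017501  210.86826888] tilt edge +1mm [214.86185626 333.5047414 ]
mouth far/near [210.07680284 143.93715163]
[array([151., 260.]), array([271., 260.])]
[array([128., 414.]), array([301., 414.])]
```

Call:
play_rows(
  rows=[
    [0,[0,0,0.006],[0,0,0]],
    [0,[0.05,0,0.006],[0,0,0]],
    [0,[0.1,0,0.006],[0,0,0]],
    [0,[0.13,0,0.006],[0,0,0]],
    [0,[0.15,0,0.006],[0,0,0]],
    [0,[0.16,0,0.006],[0,0,0]],
    [0,[0.16,0,0.006],[0,0,0]],
    [0,[0.16,0,0.006],[0,0,0]],
  ],
)

```text
time: 6.58
eef_pos: [0.6364, 0.0488, 0.0118]
tcp_rot: [-0.106, 0.699, 0.106, 0.699]
contact_force: [0.1, -0.5, -3.6]
opening: 0.333
```

Call:
play_rows(
  rows=[
    [0,[0.007,0,0],[0,0,0]],
    [0,[0.014,0,0],[0,0,0]],
    [0,[0.014,0,0],[0,0,0]],
  ],
)

```text
time: 6.83
eef_pos: [0.6359, 0.0488, 0.007]
tcp_rot: [-0.106, 0.699, 0.106, 0.699]
contact_force: [-0.8, -1.1, -3.9]
opening: 0.335
```

Call:
play_rows(
  rows=[
    [0,[0.007,0,0],[0,0,0]],
    [0,[0.014,0,0],[0,0,0]],
    [0,[0.02,0,0],[0,0,0]],
    [0,[0.02,0,0],[0,0,0]],
  ],
)

```text
time: 7.17
eef_pos: [0.636, 0.0488, 0.0009]
tcp_rot: [-0.106, 0.699, 0.106, 0.699]
contact_force: [-0.3, -0.7, -2.7]
opening: 0.337
```

Call:
play_rows(
  rows=[
    [0,[0.004,0,0],[0,0,0]],
    [0,[0.004,0,0],[0,0,0]],
  ],
)

```text
time: 7.33
eef_pos: [0.636, 0.0488, 0.0009]
tcp_rot: [-0.106, 0.699, 0.106, 0.699]
contact_force: [-3.3, -0.4, 3.2]
opening: 0.337
```

Contact is at the expected floor height. I'm releasing and retreating upward.

Call:
play_rows(
  rows=[
    [60,[0,0,0],[0,0,0]],
    [60,[0,0,0],[0,0,0]],
    [60,[0,0,0],[0,0,0]],
    [60,[0,0,0],[0,0,0]],
    [60,[-0.08,0,0],[0,0,0]],
    [60,[-0.18,0,0],[0,0,0]],
    [60,[-0.3,0,0],[0,0,0]],
    [60,[-0.42,0,0],[0,0,0]],
    [60,[-0.54,0,0],[0,0,0]],
    [60,[-0.55,0,0],[0,0,0]],
  ],
)

```text
time: 8.17
eef_pos: [0.6409, 0.0486, 0.1745]
tcp_rot: [-0.107, 0.694, 0.105, 0.705]
contact_force: [1.4, 0.1, 1.5]
opening: 0.599
```

```bash
python3 - <<'E'
from h import *
w=cam('wrist'); a=cam('scene'); b=cam('top')
import pickle; pickle.dump([a,b,w],open('c4.pkl','wb'))
f=lambda c,x,y,n:cv2.resize(cv2.cvtColor(np.asarray(c['color']),cv2.COLOR_RGB2BGR)[y:y+n,x:x+n],(400,400),interpolation=cv2.INTER_CUBIC)
# left: wrist stand; right: top view of block/rod (native ~ (365..415,175..245))
W=f(w,150,100,240); B=f(b,355,170,80); A=f(a,270,195,85)
cv2.imwrite('pics/m5.png',cv2.resize(np.hstack([W,A,B]),(800,267)) if 0 else np.hstack([A,B]))
for n,p in (('p2top',[.633,.048,.07]),('p1',[.6469,.0016,.07]),('p3',[.6179,.095,.07])): print(n,(proj(a,p)-[270,195])*400/85)
E
```

```text
p2top [188.16523963 189.20267814]
p1 [152.58142697 235.93889631]
p3 [221.0174957  143.69182473]
```

View pics/m5.png

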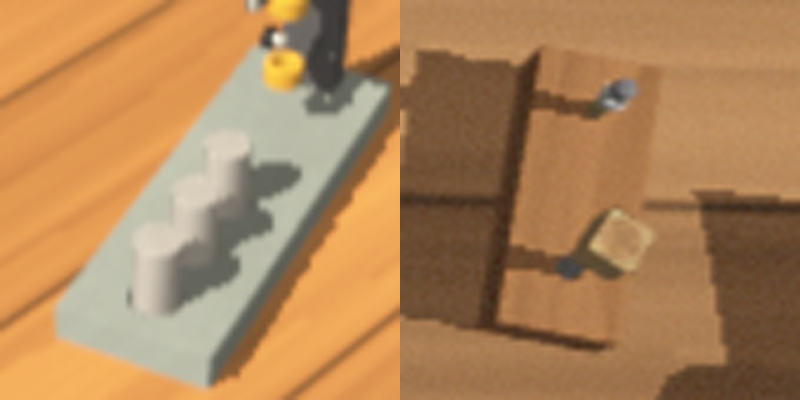

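Left: three equal tops in line at (158,237), (193,189) and (228,142), so the spare is seated as low as its neighbours. Right: the square rod head is centred at about (620,240), with corners near (607,207), (655,236), (637,275) and (588,243).

```bash
python3 - <<'E'
from h import *
import pickle
b=pickle.load(open('c4.pkl','rb'))[1]
C=[ray(b,355+(u-400)/5-.4,170+v/5-.4,.165)[:2] for u,v in ((607,207),(655,236),(637,275),(588,243))]
C=np.array(C); c=C.mean(0); print(C.round(4),c)
for i in range(4):
    d=C[(i+1)%4]-C[i]; print(np.linalg.norm(d),np.degrees(np.arctan2(d[1],d[0]))%90)
A=[ray(b,355+(u-400)/5-.4,170+v/5-.4,.055)[:2] for u,v in ((545,47),(497,322))]; d=A[1]-A[0]; print('block edge',np.linalg.norm(d),np.degrees(np.arctan2(d[1],d[0])))
s=ctrl.get_state(); print(s['qpos'].round(3) if hasattr(s['qpos'],'round') else s['qpos'])
for yd in (0,): move([c[0],c[1],.165],np.radians(17.25))
E
```

```text
[[ 0.555  -0.286 ]
 [ 0.5417 -0.3085]
 [ 0.5229 -0.2997]
 [ 0.5376 -0.2769]] [ 0.53931248 -0.29278296]
0.026075430522802073 59.31400624227045
0.02071013150312536 65.05320996166381
0.027140151835990292 57.32579402792879
0.019691294895711586 62.29092943834695
block edge 0.1495126468147909 169.91879800668457
[-0.082  0.227  1.698  0.     1.215 -0.383]
pos [0.6362 0.0488 0.1653] jaw [0.955 0.297 0.002] x [ 0.002 -0.    -1.   ] t 8.3167 F [-0.2  0.1  0.4] op 0.5984046434371791
shift [ 5.000e-04 -9.916e-01 -6.461e-01]
turn [0.0001 0.001  0.0004]
```

Call:
play_rows(
  rows=[
    [100,[0,-0.99,-0.646],[0.525,0,0]],
    [100,[0,-0.99,-0.646],[0.525,0,0]],
    [100,[0,-0.99,-0.646],[0.525,0,0]],
    [100,[0,-0.99,-0.646],[0.525,0,0]],
    [100,[0,-0.99,-0.646],[0.525,0,0]],
    [100,[0,-0.99,-0.646],[0.525,0,0]],
    [100,[0,-0.99,-0.646],[0.525,0,0]],
    [100,[0,-0.99,-0.646],[0.525,0,0]],
    [100,[0,-0.99,-0.646],[0.525,0,0]],
    [100,[0,-0.99,-0.646],[0.525,0,0]],
  ],
)

```text
time: 9.15
eef_pos: [0.5361, -0.2959, 0.1616]
tcp_rot: [0.185, 0.684, -0.185, 0.681]
contact_force: [0.1, 0.3, 0.1]
opening: 0.999
```

Call:
play_rows(
  rows=[
    [100,[0,0,0],[0,0,0]],
    [100,[0,0,0],[0,0,0]],
  ],
)

```text
time: 9.32
eef_pos: [0.5382, -0.291, 0.1625]
tcp_rot: [0.184, 0.684, -0.182, 0.682]
contact_force: [0.3, 1.2, 0.1]
opening: 1.0
```

```bash
python3 - <<'E'
from h import *
w=cam('wrist'); crop(w,130,120,300,225,2.66,'w6')
import pickle; pickle.dump(w,open('w6.pkl','wb'))
V=np.array(w['view']); print(-V[:3,:3].T@V[:3,3])
print('head pred',(proj(w,[.5393,-.2928,.165])-[130,120])*2.66)
move([.5393,-.2928,.165],np.radians(-30))
E
```

```text
[ 0.57896903 -0.22033975  0.34333405]
head pred [413.09227832 347.88643054]
pos [ 0.5386 -0.2907  0.1631] jaw [ 0.867 -0.499 -0.003] x [-0.002  0.002 -1.   ] t 9.3667 F [0.2 0.  0.1] op 1.0006719596399332
shift [-0.0064 -0.0049  0.0056]
turn [ 0.0008 -0.0018 -0.0005]
```

View pics/w6.png

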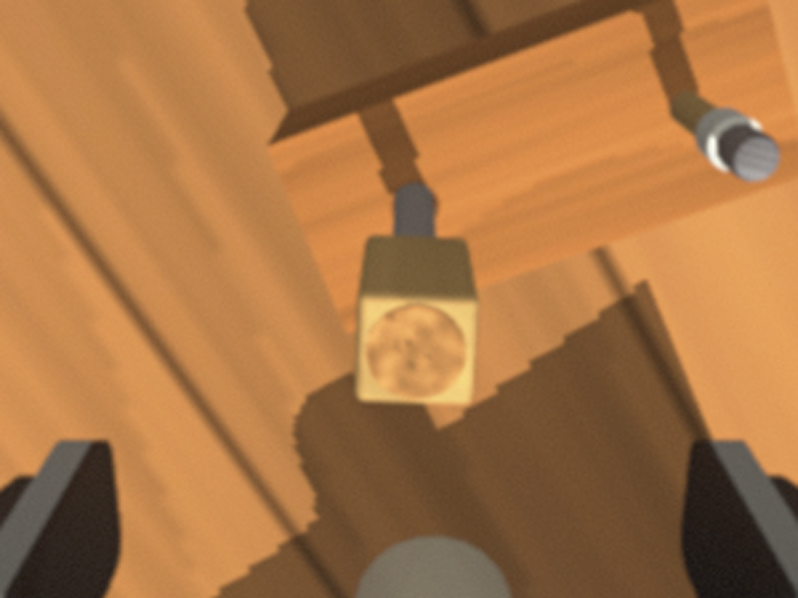

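The head top in the wrist crop has corners (363,294), (477,299), (473,404) and (357,400), centre (417,349), turned about 2° clockwise. The finger mid-line is at x≈401. I'm correcting by +3.5 mm in z and +2°, then descending and gripping.

Call:
play_rows(
  rows=[
    [100,[0,-0.005,0.0117],[0.024,0,0]],
    [100,[0.05,-0.005,0.0117],[0.024,0,0]],
    [100,[0.12,-0.005,0.0117],[0.024,0,0]],
    [100,[0.19,-0.005,0.0117],[0.024,0,0]],
    [100,[0.245,-0.005,0.0117],[0.024,0,0]],
    [100,[0.245,-0.005,0.0117],[0.024,0,0]],
    [100,[0.245,-0.005,0.0117],[0.024,0,0]],
    [0,[0.245,-0.005,0.0117],[0.024,0,0]],
    [0,[0.245,-0.005,0.0117],[0.024,0,0]],
    [0,[0.245,-0.005,0.0117],[0.024,0,0]],
  ],
  force=60,
)

```text
time: 10.2
eef_pos: [0.5422, -0.2957, 0.0931]
tcp_rot: [0.195, 0.679, -0.196, 0.681]
contact_force: [-1.0, -0.4, -0.4]
opening: 0.599
```

Call:
play_rows(
  rows=[
    [0,[0,0,0],[0,0,0]],
    [0,[0,0,0],[0,0,0]],
    [0,[0,0,0],[0,0,0]],
    [0,[0,0,0],[0,0,0]],
    [0,[0,0,0],[0,0,0]],
  ],
)

```text
time: 10.62
eef_pos: [0.5413, -0.2956, 0.0921]
tcp_rot: [0.196, 0.679, -0.196, 0.68]
contact_force: [-1.6, 1.4, 5.3]
opening: 0.267
```

Call:
play_rows(
  rows=[
    [0,[-0.06,0,0],[0,0,0]],
    [0,[-0.12,0,0],[0,0,0]],
    [0,[-0.18,0,0],[0,0,0]],
    [0,[-0.26,0,0],[0,0,0]],
    [0,[-0.34,0,0],[0,0,0]],
    [0,[-0.42,0,0],[0,0,0]],
    [0,[-0.5,0,0],[0,0,0]],
    [0,[-0.5,0,0],[0,0,0]],
  ],
)

```text
time: 11.28
eef_pos: [0.5434, -0.297, 0.2468]
tcp_rot: [0.195, 0.676, -0.197, 0.683]
contact_force: [0.3, -1.1, 0.2]
opening: 0.275
```

```bash
python3 - <<'E'
from h import *
move([.5915,.1808,.245],np.radians(-32))
s=ctrl.get_state(); M=R.from_quat(s['tcp_rot']).as_matrix()
print('half way shift',M.T@(np.array([.5915,.1808,.245])-s['eef_pos'])/.6)
E
```

```text
pos [ 0.5434 -0.297   0.2468] jaw [ 0.847 -0.532  0.01 ] x [ 0.008 -0.006 -1.   ] t 11.2833 F [ 0.3 -1.1  0.2] op 0.27485626526192647
shift [-0.0024  1.4338 -0.7117]
turn [-0.0017  0.0063  0.0006]
half way shift [-0.00117679  0.71691776 -0.35586126]
```

Call:
play_rows(
  rows=[
    [0,[0,0.05,-0.025],[0,0,0]],
    [0,[0,0.13,-0.065],[0,0,0]],
    [0,[0,0.22,-0.11],[0,0,0]],
    [0,[0,0.31,-0.155],[0,0,0]],
    [0,[0,0.4,-0.2],[0,0,0]],
    [0,[0,0.49,-0.245],[0,0,0]],
    [0,[0,0.58,-0.29],[0,0,0]],
    [0,[0,0.67,-0.335],[0,0,0]],
    [0,[0,0.717,-0.356],[0,0,0]],
  ],
)

```text
time: 12.03
eef_pos: [0.5636, -0.0521, 0.2378]
tcp_rot: [0.196, 0.682, -0.194, 0.678]
contact_force: [-0.1, 0.2, -1.9]
opening: 0.274
```

Call:
play_rows(
  rows=[
    [0,[0,0.08,-0.04],[0,0,0]],
    [0,[0,0.17,-0.085],[0,0,0]],
    [0,[0,0.26,-0.13],[0,0,0]],
    [0,[0,0.35,-0.175],[0,0,0]],
    [0,[0,0.44,-0.22],[0,0,0]],
    [0,[0,0.53,-0.265],[0,0,0]],
    [0,[0,0.62,-0.31],[0,0,0]],
    [0,[0,0.68,-0.338],[0,0,0]],
    [0,[0,0.717,-0.356],[0,0,0]],
    [0,[0,0.717,-0.356],[0,0,0]],
  ],
)

```text
time: 12.87
eef_pos: [0.5877, 0.185, 0.2383]
tcp_rot: [0.194, 0.681, -0.195, 0.678]
contact_force: [-0.4, 0.3, -3.4]
opening: 0.275
```

```bash
python3 - <<'E'
from h import *
move([.5915,.1808,.245],np.radians(-32))
w=cam('wrist'); a=cam('scene'); b=cam('top')
import pickle; pickle.dump([a,b,w],open('c7.pkl','wb'))
f=lambda c,x,y,n:cv2.resize(cv2.cvtColor(np.asarray(c['color']),cv2.COLOR_RGB2BGR)[y:y+n,x:x+n],(400,400),interpolation=cv2.INTER_CUBIC)
cv2.imwrite('pics/m7.png',np.hstack([f(a,280,115,100),f(w,180,90,200)]))
for z in (.075,.130,.155,.27):
  p=[.5915,.1808,z]; print(z,'scene',(proj(a,p)-[280,115])*4,'wrist',(proj(w,p)-[180,90])*2+[400,0])
E
```

```text
pos [0.5877 0.185  0.2383] jaw [ 0.848 -0.529 -0.004] x [-0.004  0.    -1.   ] t 12.8667 F [-0.4  0.3 -3.4] op 0.2754797945307054
shift [-0.0223 -0.0052  0.0181]
turn [ 0.0003 -0.0023  0.0013]
0.075 scene [196.62699689 372.02553703] wrist [615.17304358 173.20330907]
0.13 scene [200.86394239 311.61031725] wrist [617.09049181 205.71381938]
0.155 scene [202.85955828 283.15454121] wrist [618.20026009 224.53004216]
0.27 scene [212.6529921  143.50854947] wrist [627.32671061 379.26984654]
```

View pics/m7.png

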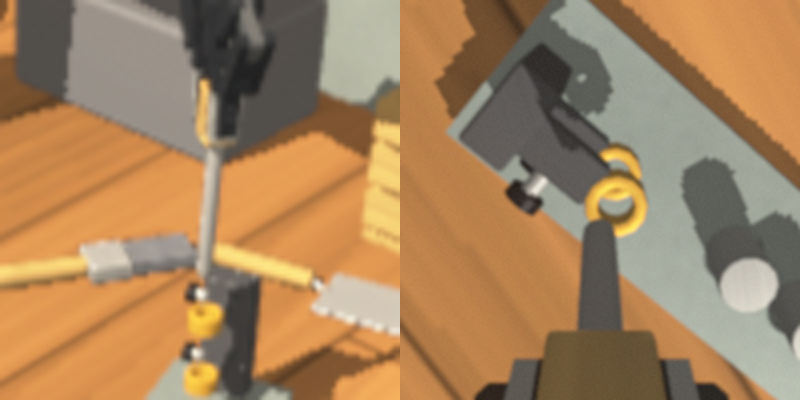

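The rod hangs straight: its axis is at x≈600 in the wrist crop and its foot at about (600,223). The upper ring is centred at about (615,204). I'm refining numerically.

```bash
cat > m.py <<'E'
from h import *
def rings(c,box):
    x,y,W,H=box; im=np.asarray(c['color'])[y:y+H,x:x+W].copy(); im=cv2.resize(im,None,fx=4,fy=4,interpolation=cv2.INTER_CUBIC)
    h=cv2.cvtColor(im,cv2.COLOR_RGB2HSV); m=((h[...,0]>17)&(h[...,0]<32)&(h[...,1]>170)&(h[...,2]>90)).astype(np.uint8)
    n,l,s,cc=cv2.connectedComponentsWithStats(m)
    for i in range(1,n):
        if s[i,4]>150: print('yellow bbox',(s[i,:4]/4+[x,y,0,0]).round(2),s[i,4],'cen',(cc[i]/4+[x,y]).round(2))
def rows(c,vs,x0,x1):
    g=cv2.cvtColor(np.asarray(c['color']),cv2.COLOR_RGB2GRAY)
    for v in vs: print(v,x0,g[v,x0:x1].tolist())
E
python3 - <<'E'
from m import *
import pickle
a,b,w=pickle.load(open('c7.pkl','rb'))
rings(w,(260,150,60,65)); rings(a,(320,185,25,35))
print('wrist'); rows(w,(196,199,202,204,210,220,235,250),266,296)
print('scene'); rows(a,(155,160,165,170,175,178,181,183,185),322,342)
for z in (.13,.075): print(z,proj(w,[.5915,.1808,z]),proj(a,[.5915,.1808,z]))
V=np.array(w['view']); print(np.round(V,4).tolist())
E
```

```text
yellow bbox [281.5  163.75  17.75  15.25] 1084 cen [292.21 169.29]
yellow bbox [273.75 178.5   28.5   27.  ] 3163 cen [288.32 189.79]
yellow bbox [326.75 191.25   8.75   8.  ] 894 cen [330.77 195.  ]
yellow bbox [326.75 206.5    7.75   7.  ] 669 cen [330.37 209.81]
wrist
196 266 [166, 166, 166, 165, 165, 161, 155, 165, 174, 182, 186, 184, 167, 128, 96, 91, 107, 125, 140, 151, 155, 156, 157, 153, 143, 136, 121, 103, 88, 90]
199 266 [165, 164, 168, 167, 165, 167, 164, 163, 169, 167, 164, 156, 144, 127, 104, 90, 84, 81, 88, 85, 88, 87, 88, 86, 84, 84, 84, 96, 119, 145]
202 266 [166, 164, 164, 164, 167, 161, 149, 122, 96, 81, 79, 80, 80, 82, 82, 82, 83, 82, 82, 90, 108, 124, 132, 133, 146, 157, 166, 175, 186, 202]
204 266 [166, 165, 165, 164, 163, 147, 111, 82, 78, 79, 82, 81, 80, 80, 83, 82, 82, 81, 79, 85, 112, 151, 180, 188, 193, 199, 206, 215, 220, 223]
210 266 [137, 140, 146, 149, 139, 109, 82, 76, 78, 81, 80, 80, 81, 79, 82, 84, 80, 79, 82, 79, 82, 108, 143, 165, 170, 168, 168, 166, 168, 170]
220 266 [151, 150, 148, 141, 119, 90, 77, 78, 79, 79, 84, 82, 82, 81, 84, 83, 85, 83, 80, 
[... 866 characters left out ...]
 132, 137]
178 322 [153, 156, 159, 160, 155, 147, 143, 160, 185, 168, 139, 172, 212, 220, 222, 221, 221, 220, 217, 208]
181 322 [111, 113, 120, 119, 112, 103, 114, 186, 187, 158, 122, 106, 120, 134, 145, 155, 170, 186, 196, 206]
183 322 [137, 138, 146, 136, 131, 136, 143, 160, 168, 139, 109, 108, 107, 106, 105, 106, 110, 128, 117, 121]
185 322 [137, 134, 140, 147, 149, 125, 118, 128, 148, 117, 117, 123, 111, 107, 113, 121, 115, 107, 102, 102]
0.13 [288.54524591 192.85690969] [330.2159856  192.90257931]
0.075 [287.58652179 176.60165453] [329.15674922 208.00638426]
[[0.8485, -0.5292, -0.0044, -0.399], [-0.499, -0.8028, 0.3264, 0.3827], [-0.1763, -0.2748, -0.9452, 0.5771], [0.0, 0.0, 0.0, 1.0]]
```

Call:
play_rows(
  rows=[
    [0,[0,-0.004,0.022],[0,0,0]],
    [0,[0,-0.004,0.022],[0,0,0]],
    [0,[0.03,-0.004,0.022],[0,0,0]],
    [0,[0.06,-0.004,0.022],[0,0,0]],
    [0,[0.07,-0.004,0.022],[0,0,0]],
    [0,[0.07,-0.004,0.022],[0,0,0]],
    [0,[0.07,-0.004,0.022],[0,0,0]],
  ],
)

```text
time: 13.6
eef_pos: [0.5938, 0.1779, 0.2193]
tcp_rot: [0.196, 0.68, -0.196, 0.679]
contact_force: [-0.4, -0.2, -1.3]
opening: 0.27
```

```bash
python3 - <<'E'
from m import *
import pickle
move([.5915,.1808,.2],np.radians(-32))
w=cam('wrist'); a=cam('scene'); b=cam('top')
pickle.dump([a,b,w],open('c8.pkl','wb'))
rings(w,(250,130,70,85)); rings(a,(320,185,25,35))
print('wrist'); rows(w,range(172,212,3),262,300)
print('scene'); rows(a,(175,179,182,185,188,190,192),322,342)
for z in (.13,.14): print(z,proj(w,[.5915,.1808,z]),proj(a,[.5915,.1808,z]))
f=lambda c,x,y,n:cv2.resize(cv2.cvtColor(np.asarray(c['color']),cv2.COLOR_RGB2BGR)[y:y+n,x:x+n],(400,400),interpolation=cv2.INTER_CUBIC)
cv2.imwrite('pics/m8.png',np.hstack([f(a,305,160,50),f(w,240,140,80)]))
E
```

```text
pos [0.5938 0.1779 0.2193] jaw [ 0.847 -0.532 -0.001] x [-0.002 -0.    -1.   ] t 13.6 F [-0.4 -0.2 -1.3] op 0.2704075696772534
shift [ 0.0644  0.0043 -0.0115]
turn [-0.0018 -0.0008  0.0006]
yellow bbox [269.25 165.5   20.25  16.75] 1370 cen [281.96 171.18]
yellow bbox [270.   181.25  21.5   21.25] 1919 cen [283.61 189.97]
yellow bbox [260.75 186.75  10.    22.5 ] 1607 cen [264.96 198.51]
yellow bbox [326.75 191.25   8.75   8.  ] 850 cen [330.74 195.17]
yellow bbox [326.75 206.5    7.75   7.  ] 663 cen [330.36 209.81]
wrist
172 262 [59, 58, 58, 57, 55, 51, 54, 72, 108, 143, 164, 166, 163, 162, 161, 161, 160, 162, 166, 171, 180, 187, 190, 189, 187, 179, 160, 141, 141, 155, 159, 162, 161, 160, 162, 161, 160, 160]
175 262 [67, 60, 58, 59, 57, 60, 58, 58, 52, 61, 92, 125, 148, 148, 147, 142, 146, 151, 158, 157, 160, 160, 162, 174, 183, 187, 187, 170, 151, 150, 159, 161, 162, 162, 161, 161, 161, 161]
178 262 [73, 63, 60, 62, 60, 58, 59, 58, 56, 60, 69, 85, 87, 84, 84, 87, 86, 85, 88, 94, 97, 105, 109, 132, 164, 186, 194, 194, 182, 161, 158, 163, 162, 163, 160, 161, 161, 162]
181 262 [74, 6
[... 2262 characters left out ...]
190, 161, 133, 182, 206, 214, 219, 221, 223, 223, 222]
182 322 [105, 111, 141, 138, 123, 112, 116, 139, 189, 182, 149, 115, 108, 109, 110, 113, 129, 156, 156, 165]
185 322 [138, 134, 140, 148, 150, 126, 124, 156, 188, 172, 137, 115, 107, 107, 113, 122, 115, 108, 105, 110]
188 322 [158, 160, 161, 157, 102, 74, 93, 186, 191, 162, 126, 104, 101, 102, 103, 102, 86, 66, 70, 99]
190 322 [164, 163, 163, 158, 131, 108, 104, 163, 174, 148, 135, 116, 105, 87, 77, 64, 63, 59, 65, 93]
192 322 [161, 161, 160, 159, 164, 183, 181, 158, 153, 171, 187, 140, 119, 101, 68, 57, 60, 61, 60, 65]
0.13 [276.8219187 196.3972364] [330.2159856  192.90257931]
0.14 [276.6750503  200.33322054] [330.41420152 190.07618983]
```

Now settled: the ring centre is at about x=276 and the shank at 279, so the rod is 2 mm too far in +z and about 1.3 mm short in y. I'm correcting and lowering slowly while watching the force.

Call:
play_rows(
  rows=[
    [0,[0,0.0043,-0.0063],[0,0,0]],
    [0,[0,0.0043,-0.0063],[0,0,0]],
    [0,[0.012,0.0043,-0.0063],[0,0,0]],
    [0,[0.025,0.0043,-0.0063],[0,0,0]],
    [0,[0.04,0.0043,-0.0063],[0,0,0]],
    [0,[0.05,0.0043,-0.0063],[0,0,0]],
    [0,[0.05,0.0043,-0.0063],[0,0,0]],
  ],
)

```text
time: 14.33
eef_pos: [0.5927, 0.1802, 0.2038]
tcp_rot: [0.196, 0.68, -0.196, 0.679]
contact_force: [0.2, 0.8, -1.7]
opening: 0.274
```

Call:
play_rows(
  rows=[
    [0,[0.012,0,0],[0,0,0]],
    [0,[0.024,0,0],[0,0,0]],
    [0,[0.033,0,0],[0,0,0]],
    [0,[0.033,0,0],[0,0,0]],
    [0,[0.033,0,0],[0,0,0]],
  ],
)

```text
time: 14.75
eef_pos: [0.5929, 0.1803, 0.1948]
tcp_rot: [0.196, 0.68, -0.196, 0.679]
contact_force: [-0.9, 0.4, -2.3]
opening: 0.273
```

```bash
python3 - <<'E'
from m import *
import pickle
move([.5915,.1808,.2],np.radians(-32))
w=cam('wrist'); a=cam('scene')
pickle.dump([a,w],open('c9.pkl','wb'))
rings(w,(240,130,80,100))
f=lambda c,x,y,n:cv2.resize(cv2.cvtColor(np.asarray(c['color']),cv2.COLOR_RGB2BGR)[y:y+n,x:x+n],(400,400),interpolation=cv2.INTER_CUBIC)
cv2.imwrite('pics/m9.png',np.hstack([f(a,305,160,60),f(w,230,150,100)]))
E
```

```text
pos [0.5929 0.1803 0.1948] jaw [ 0.847 -0.532 -0.001] x [-0.001  0.    -1.   ] t 14.75 F [-0.9  0.4 -2.3] op 0.2730589083861877
shift [-0.0175 -0.0011 -0.005 ]
turn [-0.0017 -0.0007  0.0002]
yellow bbox [270.  173.5  22.5  18.5] 1494 cen [284.17 179.99]
yellow bbox [282.5  193.    12.75  23.25] 1347 cen [289.58 202.43]
yellow bbox [261.75 198.25   8.    23.  ] 1609 cen [265.58 209.98]
```

It slid freely into the upper bush, with about 17 mm inserted and no side load. I'm continuing down.

Call:
play_rows(
  rows=[
    [0,[0.02,0,0],[0,0,0]],
    [0,[0.04,0,0],[0,0,0]],
    [0,[0.06,0,0],[0,0,0]],
    [0,[0.08,0,0],[0,0,0]],
    [0,[0.1,0,0],[0,0,0]],
    [0,[0.12,0,0],[0,0,0]],
    [0,[0.12,0,0],[0,0,0]],
  ],
)

```text
time: 15.43
eef_pos: [0.5924, 0.1799, 0.1571]
tcp_rot: [0.195, 0.68, -0.196, 0.679]
contact_force: [-0.5, 1.5, -2.9]
opening: 0.271
```

Call:
play_rows(
  rows=[
    [0,[0.01,0,0],[0,0,0]],
    [0,[0.02,0,0],[0,0,0]],
    [0,[0.03,0,0],[0,0,0]],
    [0,[0.04,0,0],[0,0,0]],
    [0,[0.04,0,0],[0,0,0]],
  ],
)

```text
time: 15.85
eef_pos: [0.5932, 0.1801, 0.1466]
tcp_rot: [0.196, 0.68, -0.196, 0.679]
contact_force: [-0.9, 2.1, -2.6]
opening: 0.273
```

Call:
play_rows(
  rows=[
    [0,[0.015,0,0],[0,0,0]],
    [0,[0.03,0,0],[0,0,0]],
    [0,[0.045,0,0],[0,0,0]],
    [0,[0.06,0,0],[0,0,0]],
    [0,[0.073,0,0],[0,0,0]],
    [0,[0.073,0,0],[0,0,0]],
    [0,[0.073,0,0],[0,0,0]],
    [0,[0.073,0,0],[0,0,0]],
  ],
)

```text
time: 16.52
eef_pos: [0.5928, 0.18, 0.1246]
tcp_rot: [0.196, 0.68, -0.196, 0.679]
contact_force: [-1.0, 1.7, -3.0]
opening: 0.269
```

```bash
python3 - <<'E'
from h import *
move([.5915,.1808,.1245],np.radians(-32))
a=cam('scene'); b=cam('top')
A=cv2.cvtColor(np.asarray(a['color']),cv2.COLOR_RGB2BGR)
A1=cv2.resize(A[165:240,295:370],(540,540),interpolation=cv2.INTER_CUBIC)
A2=cv2.resize(A[180:285,205:355],(260,182)); 
B=cv2.resize(cv2.cvtColor(np.asarray(b['color']),cv2.COLOR_RGB2BGR)[60:330,80:480],(260,176))
col=np.vstack([A2,B,np.zeros((182,260,3),np.uint8)])
cv2.imwrite('pics/m10.png',np.hstack([A1,col]))
for z in (.025,.043,.06): print(z,(proj(a,[.5915,.1808,z])-[295,165])*7.2)
print(ctrl.get_state()['dq'])
E
```

```text
pos [0.5928 0.18   0.1246] jaw [ 0.847 -0.532 -0.001] x [-0.001 -0.    -1.   ] t 16.5167 F [-1.   1.7 -3. ] op 0.2686789027780486
shift [ 0.0004 -0.0001 -0.005 ]
turn [-0.0017 -0.0007  0.0006]
0.025 [239.30658392 404.0701734 ]
0.043 [241.657647   370.54602438]
0.06 [243.91181916 338.40345704]
[-0.00100584 -0.00386478 -0.00219237  0.00187283  0.00203126  0.00055123]
```

View pics/m10.png

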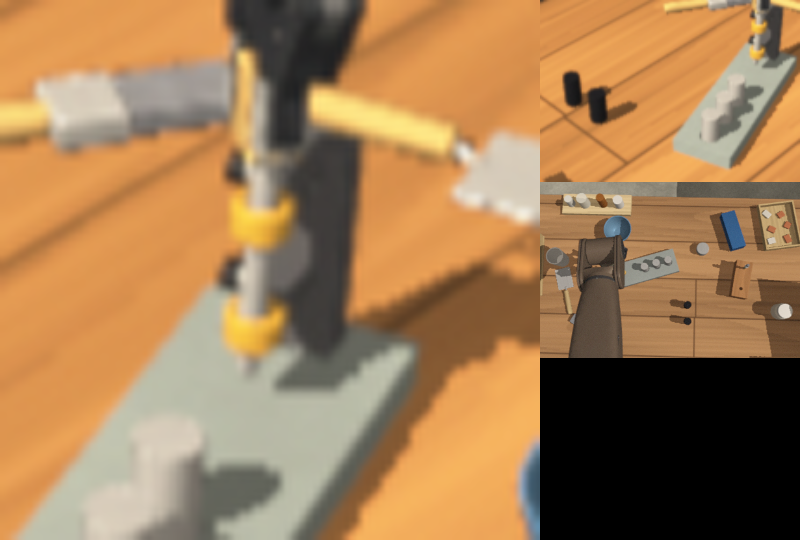

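The shank runs through both rings, at (263,215) and (253,325), and its foot ends at (248,372). That is z≈0.042, between the bush underside and the base (v≈404). Three weights stand in the pockets, and the blacks and other items are in place.

```bash
python3 - <<'E'
from plant import ctrl
print(ctrl.sign_off())
E
```

```text
the job is handed in; nothing more can be done
None
```

The spare ballast weight is in the empty middle pocket (pocket 2) and released. The rod is through both bushes, still gripped and at rest, and I handed the job in at about 16.5 s.

- **Weight:** It met the pocket floor within about 1 mm of the expected height. The scene picture shows its top in line with the two seated weights.
- **Rod:** In the last picture the foot shows below the lower bush, ending at about z = 0.042 m. That is about 17 mm above the base and 18 mm below the bush. The wrist force was about -3 N vertical and 2 N sideways, so the foot carries no load from below. The opening read 0.27 (about 23 mm), which means the 24 mm head is still held.
- **Other things on the bench:** The black look-alikes, disc, jar, bowl and block looked unmoved in the last pictures. The spatula and cup were only partly visible in them.

**Checks that failed or disagreed:**
- **Missed first grasp:** The first grip on the spare closed empty, just above the weight. The real fingertips sit about 36 mm behind the reported tool point, and about 1.8 mm to one side. I allowed for this afterwards.
- **Camera disagreement:** The scene and wrist cameras differed by about 2 mm on the bush position. I used the wrist view, and the rod went in with no more than about 2 N of side force.

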